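Fit the keyed drive spindle of the sample extruder and hold it home

TASK

Take the keyed drive spindle out of the rack (the one with a lug on its collar; leave the plain one in its place) and push it down into the hub of the sample extruder, turning it until its key slips into the keyway. Keep pushing against the spring in the bore until the collar sits flat on the hub face, and finish while still gripping the spindle and holding it fully home, so that I can tighten the clamp screw; do not let go.

Things in the scene. Friction and masses are not known exactly. Their poses are not given: they have to be found in the camera images.
- spindle_grip (a point): centre of the keyed spindle's grey plastic grip head, a flat-sided upright block: 50 mm along its x, 24 mm along its y (grasp across these flats), 55 mm tall; z up. Loose, 0.25 to 0.4 kg. Under the head a steel collar, 54 mm across, 8 mm thick, with a 10 mm wide lug reaching 37 mm out along +x, right above the key. +x starts pointing away from the robot within 50 degrees.
- spindle_collar (a point): centre of the underside of that collar, on the axis, 35.5 mm below spindle_grip, same axes. A shaft of 24 mm diameter reaches 45 mm down from it, the last 10 mm tapering to 14 mm. One key, 8 mm wide, stands out to 18 mm from the axis along +x, from the collar to 27 mm below it (last 3 mm: 4.5 mm wide); the lowest 18 mm of the shaft is a round pilot.
- hub_mouth (a point): centre of the bore in the top face of the steel hub (64 mm across, face 85 mm above the table) of the fixed grey sample extruder. z up; +x along the keyway, within 30 degrees of straight away from the robot. Bore 26 mm diameter; keyway 10.5 mm wide, reaching 20.5 mm from the axis, full depth, open at the top. Home: the collar lies on this face.
- spring_seat (a joint): spring-loaded brass disc in the bore, its face 35 mm below the hub face at rest. Value in m: 0 at rest, growing as it is pressed down, 0.010 when the spindle is home, 0.013 at its stop. It pushes up with 7 N at rest and 12 N when home, more than the spindle's weight: if let go, the spindle rises about 10 mm.
- rack: fixed aluminium rack plate on legs, 90 by 210 mm, top 72 mm above the table, with two 40 mm holes 65 mm from its middle along its +y and -y. A spindle hangs upright in each by its collar, the keyed one in either. Origin on the table under its middle, z up.
- plain_grip (a point): centre of the plain spindle's grey plastic grip head: same head, but a round collar without lug and a shaft without key. It hangs in the other hole of the rack and stays there.

How it is judged:
By the outcome, as a careful person would: the job done as asked, in the order asked, and still so for the second after the job is handed in, while the arm keeps its last pose, push and grip.
It also fails if it takes over 45 s, if anything falls off the work surface, if the arm or the gripper's body presses on something with over 40 N, if the wrist force passes 120 N, or if a joint passes its speed limit or range.

ROBOT

A 7-joint arm with a two-finger parallel gripper is mounted at the origin on the work surface. World frame = base frame: x ahead of the robot, y to its left, z up, the work surface at z = 0. Lengths are in m, angles in degrees, forces in N, time in s.
With the tool pointing down it reaches from about 0.4 to 0.85 m from the base axis. Payload 4.5 kg.
Tool frame: the origin (TCP) lies between the finger pads; the fingertips stand 19 mm ahead of it and the grasp point (between the pads) is the TCP; z points along the fingers, y is the direction in which the jaws open and shut (so a half turn about z gives the same grasp; the last joint's range is limited). The gripper opens to 88 mm and grips with 3 to 60 N. Pads are 18 mm wide; open, the fingers measure 123 mm over their backs; the gripper's body (75 mm by 187 mm) begins 45 mm behind the grasp point.
Start: joints at [-71.402, 39.483, -11.15, 89.685, 9.013, 51.709, -12.324], TCP at [0.179, 0.599, 0.223] pointing down, gripper open.
Joint ranges: [-172.22, 172.22], [-26.19, 119.32], [-84.43, 86.54], [7.71, 146.69], [-57.33, 237.33], [2.42, 119.75], [-152.13, 152.13]. Speed limits (degrees/s): [147.25, 147.25, 180, 180, 180, 180, 180].

INTERFACE

Orientations are given as [roll, pitch, yaw] about the fixed x, y, z axes, in that order (R = Rz(yaw) Ry(pitch) Rx(roll)).
In Python, from rig import readout, cams, job gives the robot as it stands.
- The arm moves only by the shell command python3 -m pendant 'ROWS' [OPENING] [FORCE]. ROWS is JSON, a list of rows, each a list of 2 entries, a list of its own where there are three numbers: the shift along the tool's x, y, z in cm, then the turn, a rotation vector about the tool's x, y, z in degrees. A call has exactly 8 rows; each row shifts and turns the pose as measured when the row begins, along the tool's axes as they then stand; what a row does not reach is not made up. A row lasts 1/12 s, in which the tool goes at most 41.7 mm and 7.16 degrees, less where a joint would pass 70% of its speed; a pose out of reach is approached as far as the arm can. A call with a gripper value outside its range is refused whole. OPENING is the gripper's target within -1 to 1 (shut at 1, half-way at 0, fully open at -1), set as the call begins (- or left out, the last holds). The fingers move at their own pace and stop on an object; FORCE is the grip in N (left out, the last holds). Time passes only in rows, so rows that do not move let the fingers close, or fill a call up. It gives the time, the measured TCP pose, the force and the opening at its end, in the units of the state.
- readout.sense(): the state, without advancing time (a new reading comes with each control period).
- cams.read_camera(name): name is "side" or "top"; returns the picture (384x512x3 uint8, blue, green, red); there is no depth.
- cams.camera_model(name): a dict with "fx", "fy", "cx", "cy" (pixels), "distortion" ([k1, k2, p1, p2, k3] as OpenCV has them; the pictures are not rectified), "rvec" (rotation vector, rad) and "tvec" (3), from world to camera coordinates, as OpenCV has them. Camera axes: x right, y down, z forward; pixel columns grow to the right and rows downward; lengths in m; the calibration is good to about 2 mm. A picture is of the moment at which its call begins. camera_model takes no time and is no camera call.
- job.finish_job(): hands the job in, once; it reports no verdict.
Trained networks look in the newest picture that a camera, given by its name, has taken for a name from the list of things; names that differ only in an ending like _2 or _b are one class to them, and where a whole thing is asked for, a point or a joint stands for the part that bears it (a point fixed in the world has none). Each returns a list of dicts, best first, with "conf" (0 to 1); they miss things now and then, are a little off and sometimes report something else, mostly with a low value. They report only what shows in the picture. A call takes as long as a camera call.
- cams.recognise(camera, name): "box" ([centre column, centre row, width, height] in pixels, round what is visible of it).
- cams.mark_of(camera, name): "position" ([column, row] in pixels: a listed point, or the origin of a listed thing).
The state is a dict: "clock": time; "joints": joint angles; "joint_velocities": joint speeds; "effort": joint torques, N m; "position": TCP position; "tcp_rot": TCP orientation; "ft_force": force on the tool from outside, world axes, zero at the start; "wrist_torque": the same for the moment, N m; "gripper_width": opening from 0.0 (shut) to 1.0 (fully open).
Only numpy, scipy, OpenCV 4.12 (cv2) and the standard library are available. Lean on these libraries where they do the work, as an engineer would, in place of code of your own. Each camera call takes 0.05 s, during which the arm holds its last target. There are 200 camera calls.

## Working session

There is one attempt and no reset: what is moved stays moved. The work goes in short steps, Python scripts to look and compute and a shell command to move; the robot and the scene stay as the last step left them, time stands still between calls to the robot, and variables do not carry over. Pictures are saved under pics/ and viewed, about 8 in all and at most 12, crops included, and the job is handed in when it is done.

```bash
ls; mkdir -p pics
cat > h.py <<'E'
import numpy as np, cv2
from rig import readout, cams, job
from scipy.spatial.transform import Rotation as R
def M(n):
    m=cams.camera_model(n);K=np.array([[m['fx'],0,m['cx']],[0,m['fy'],m['cy']],[0,0,1.]])
    return K,np.array(m['distortion'],float),np.array(m['rvec'],float),np.array(m['tvec'],float)
def ray(n,p):
    K,d,r,t=M(n);u=cv2.undistortPoints(np.array([[p]],float),K,d)[0,0]
    Rm=cv2.Rodrigues(r)[0];v=Rm.T@np.array([u[0],u[1],1]);return (-Rm.T@t.ravel()),v/np.linalg.norm(v)
def onz(n,p,z):
    c,v=ray(n,p);return c+v*(z-c[2])/v[2]
def tri(a,b):
    c1,v1=ray('side',a);c2,v2=ray('top',b)
    s=np.linalg.lstsq(np.c_[v1,-v2],c2-c1,rcond=None)[0]
    p,q=c1+s[0]*v1,c2+s[1]*v2;return (p+q)/2,np.linalg.norm(p-q)
def proj(n,P):
    K,d,r,t=M(n);return cv2.projectPoints(np.array(P,float).reshape(-1,1,3),r,t,K,d)[0].reshape(-1,2)
E
python3 - <<'E'
from h import *
np.set_printoptions(precision=4,suppress=True)
ims=[cams.read_camera(n) for n in('side','top')]
for n,i in zip(('side','top'),ims): cv2.imwrite(f'pics/{n}0.png',i); print(n,ray(n,(256,192)))
D={}
for n in('spindle_grip','spindle_collar','hub_mouth','plain_grip','rack'):
    for c in('side','top'):
        D[n,c]=cams.mark_of(c,n); print(n,c,D[n,c][:2])
    if D[n,'side'] and D[n,'top']: print(tri(D[n,'side'][0]['position'],D[n,'top'][0]['position']))
print(readout.sense())
E
```

```text
pics
side (array([0.513 , 0.6671, 0.5988]), array([-0.0031, -0.7769, -0.6296]))
top (array([0.4436, 0.0645, 0.7874]), array([ 0.1298, -0.0111, -0.9915]))
spindle_grip side [{'position': [247.4, 273.2], 'conf': 0.84}]
spindle_grip top [{'position': [145.7, 199.5], 'conf': 0.6}, {'position': [152.3, 196.8], 'conf': 0.5}]
(array([0.5221, 0.2627, 0.1029]), np.float64(0.00608647401584072))
spindle_collar side [{'position': [249.8, 288.0], 'conf': 0.8}]
spindle_collar top [{'position': [151.6, 196.0], 'conf': 0.76}]
(array([0.5259, 0.2626, 0.066 ]), np.float64(0.008438227459286598))
hub_mouth side [{'position': [251.3, 132.9], 'conf': 0.57}]
hub_mouth top [{'position': [392.0, 198.6], 'conf': 0.72}]
(array([ 0.5221, -0.2054,  0.0864]), np.float64(0.0011896156170677766))
plain_grip side [{'position': [245.7, 220.3], 'conf': 0.93}]
plain_grip top [{'position': [212.4, 190.7], 'conf': 0.64}]
(array([0.5327, 0.139 , 0.1042]), np.float64(0.005646434155019511))
rack side []
rack top [{'position': [194.1, 199.8], 'conf': 0.76}]
{'clock': 0.6, 'joints': array([-71.4026,  39.4826, -11.1501,  89.6851,   9.011 ,  51.7094,
       -12.3238]), 'joint_velocities': array([ 0.0369,  0.0756,  0.1065, -0.1235, -0.0343,  0.0785, -0.0352]), 'effort': array([ -0.0003, -52.7245,  -1.2663, -15.3677,  -0.0518,  -0.0005,
         0.    ]), 'position': array([0.1792, 0.5988, 0.2234]), 'tcp_rot': array([179.996 ,  -0.0021, 163.3402]), 'ft_force': array([-0.7316,  0.5332, -0.1378]), 'wrist_torque': array([-0.0069, -0.0593,  0.0087]), 'gripper_width': 0.9977669491424226}
```

Run:
```python
import cv2,numpy as np
a=cv2.imread('pics/side0.png');b=cv2.imread('pics/top0.png')
def c(im,x,y,w,h,s): return cv2.resize(im[y:y+h,x:x+w],None,fx=s,fy=s,interpolation=cv2.INTER_CUBIC)
cv2.imwrite('pics/a1.png',np.vstack([np.hstack([c(a,180,100,133,100,3),c(a,180,210,133,100,3)]),np.hstack([c(b,90,145,133,100,3),c(b,330,145,133,100,3)])]))
```

```text
(no output)
```

View pics/a1.png

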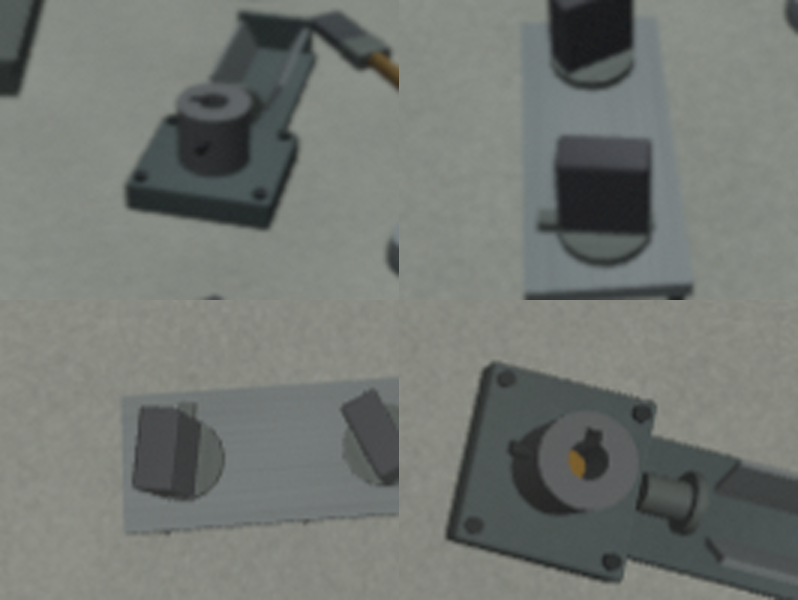

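View pics/top0.png

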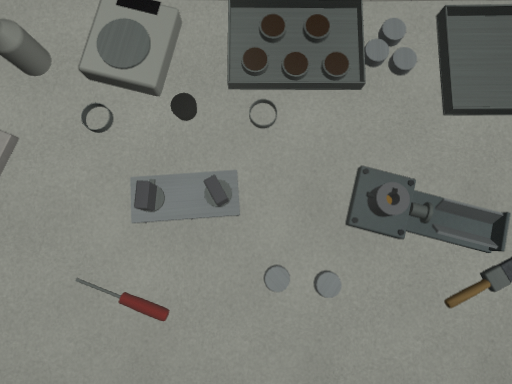

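The picture shows the keyed spindle in the rack's left hole (top picture, about (147,196)). Its lug points up the picture, away from the robot. The hub face is at about (393,198) with its keyway pointing up and slightly right, and the plain spindle is at (215,191). The networks agree with this.

```bash
python3 - <<'E'
from h import *
np.set_printoptions(precision=4,suppress=True)
t=lambda x,y:(90+x/3,145+(y-300)/3)
u=lambda x,y:(330+(x-399)/3,145+(y-300)/3)
s=lambda x,y:(180+(x-400)/3,210+y/3)
s2=lambda x,y:(180+x/3,100+y/3)
print('head top corners top cam z=.135')
q=np.array([onz('top',t(*p),.135) for p in((140,405),(181,407),(175,498),(133,492))]);print(q,q.mean(0))
for a,b in((3,0),(2,1)): d=q[a]-q[b];print(np.degrees(np.arctan2(-d[1],-d[0])))
print('lug tip',onz('top',t(189,404),.08))
q=np.array([onz('side',s(*p),.135) for p in((560,137),(651,140),(649,170),(556,168))]);print('side head',q,q.mean(0))
print('side lug tip',onz('side',s(539,212),.08),onz('side',s(605,228),.08))
f=onz('top',u(588,460),.085);k=onz('top',u(595,431),.085);print('hub',f,k,np.degrees(np.arctan2(*(k-f)[[1,0]])))
f=onz('side',s2(214,102),.085);k=onz('side',s2(195,99),.085);print('hub side',f,k)
# hough circle refine of hub face, enlarged
E
python3 - <<'E'
import cv2,numpy as np
b=cv2.imread('pics/top0.png');a=cv2.imread('pics/side0.png')
c=lambda im,x,y,w,h,s:cv2.convertScaleAbs(cv2.resize(im[y:y+h,x:x+w],None,fx=s,fy=s,interpolation=cv2.INTER_CUBIC),alpha=1.6)
cv2.imwrite('pics/a2.png',np.vstack([np.hstack([c(b,125,170,50,37,8),c(b,368,175,50,37,8)]),np.hstack([c(a,218,248,50,37,8),c(a,228,120,50,37,8)])]))
E
```

```text
head top corners top cam z=.135
[[0.5507 0.2711 0.135 ]
 [0.5495 0.2468 0.135 ]
 [0.4951 0.248  0.135 ]
 [0.4986 0.2727 0.135 ]] [0.5235 0.2597 0.135 ]
-1.7684266373622903
-1.2772516508496545
lug tip [0.5604 0.2571 0.08  ]
side head [[0.5469 0.2535 0.135 ]
 [0.4993 0.2556 0.135 ]
 [0.5007 0.2758 0.135 ]
 [0.5481 0.2744 0.135 ]] [0.5238 0.2648 0.135 ]
side lug tip [0.5603 0.2591 0.08  ] [0.5239 0.27   0.08  ]
hub [ 0.5234 -0.208   0.085 ] [ 0.5423 -0.2136  0.085 ] -16.527895106573347
hub side [ 0.5214 -0.2021  0.085 ] [ 0.5377 -0.2072  0.085 ]
```

View pics/a2.png

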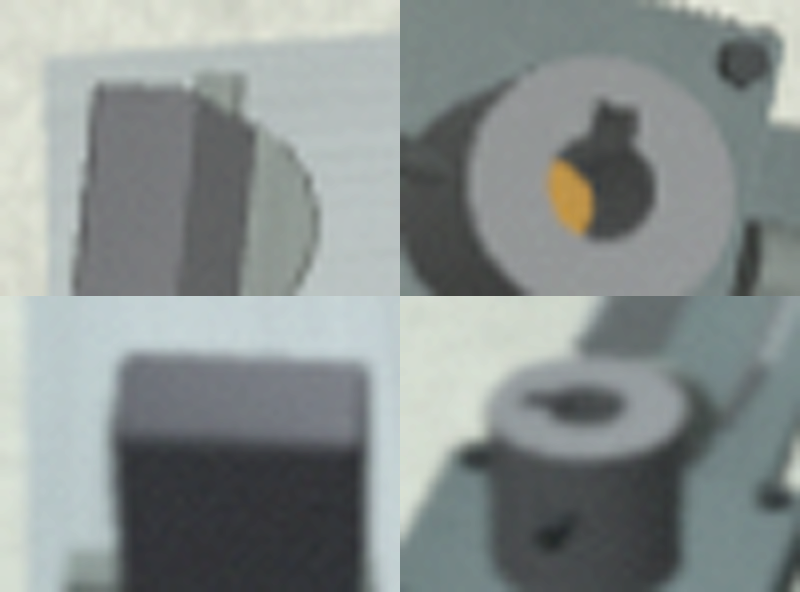

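```bash
python3 -m pendant '[[[-3.4,-1.8,0],[0,0,-3]],[[-3.4,-1.8,0],[0,0,-3]],[[-3.4,-1.8,0],[0,0,-3]],[[-3.4,-1.8,0],[0,0,-3]],[[-3.4,-1.8,0],[0,0,-3]],[[-3.4,-1.8,0],[0,0,0]],[[-3.4,-1.8,0],[0,0,0]],[[-3.4,-1.8,0],[0,0,0]]]' -1 30
cat >> h.py <<'E'
def go(x,y,z,yaw):
    s=readout.sense();Rt=R.from_euler('xyz',s['tcp_rot'],degrees=True);Rg=R.from_euler('xyz',[180,0,yaw],degrees=True)
    print('pos',s['position'].round(4),'rot',s['tcp_rot'].round(2),'J',s['joints'].round(0),'F',s['ft_force'].round(1),'T',s['wrist_torque'].round(2),'w',round(s['gripper_width'],3),'t',s['clock'])
    print('shift cm',(Rt.inv().apply(np.array([x,y,z])-s['position'])*100).round(2),'turn',(Rt.inv()*Rg).as_rotvec(degrees=True).round(2))
E
python3 -c "
from h import *
go(.5235,.262,.18,178.4)"
```

```text
clock: 1.27
position: [0.4279, 0.4288, 0.2219]
tcp_rot: [179.5, -0.4, -179.4]
ft_force: [0.8, 0.3, -0.8]
gripper_width: 0.998
pos [0.4279 0.4288 0.2219] rot [ 179.5    -0.44 -179.44] J [-39.  39. -18.  93.  14.  50.  28.] F [ 0.8  0.3 -0.8] T [ 0.02 -0.01  0.01] w 0.998 t 1.2667
shift cm [ -9.43 -16.8    3.97] turn [ 0.49 -0.45  2.16]
```

```bash
python3 -m pendant '[[[-1.9,-3.4,0],[0.5,-0.5,2]],[[-1.9,-3.4,0],[0,0,0]],[[-1.9,-3.4,0],[0,0,0]],[[-1.9,-3.3,0],[0,0,0]],[[-1.8,-3.3,2],[0,0,0]],[[0,0,2],[0,0,0]],[[0,0,0],[0,0,0]],[[0,0,0],[0,0,0]]]'
python3 -c "
from h import *
go(.5235,.262,.108,178.4)
for n in('side','top'): cv2.imwrite(f'pics/{n}1.png',cams.read_camera(n))
a=cv2.imread('pics/side1.png')[170:320,160:360];b=cv2.imread('pics/top1.png')[120:270,60:260]
cv2.imwrite('pics/a3.png',cv2.resize(np.hstack([a,b]),None,fx=2,fy=2,interpolation=cv2.INTER_CUBIC))
"
```

```text
clock: 1.93
position: [0.5347, 0.2421, 0.1826]
tcp_rot: [-179.9, 0.7, 177.2]
ft_force: [0.2, 0.6, 1.0]
gripper_width: 1.0
pos [0.5347 0.2421 0.1826] rot [-179.89    0.74  177.19] J [-19.  40. -17.  99.  17.  43.  42.] F [0.2 0.6 1. ] T [-0.01  0.03  0.02] w 1.0 t 1.9333
shift cm [1.32 1.95 7.44] turn [-0.12  0.74 -1.21]
```

View pics/a3.png

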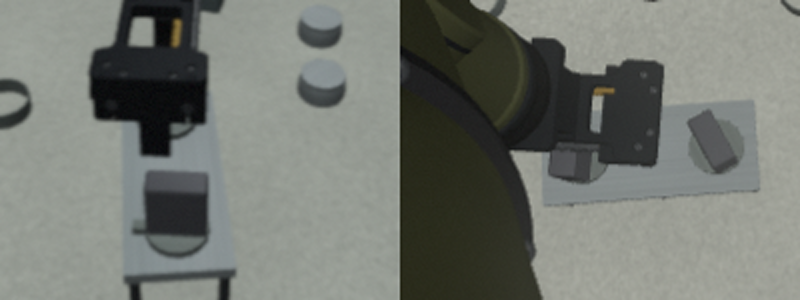

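The gripper stands above and beside the head. The near fingertip shows at about (237,247) in the side view; I'll check that against projection and centre over the head.

```bash
python3 -c "
from h import *
for y in (.242+.0615,.242-.0615): print(proj('side',[[.5347-.009,y,.1636],[.5347+.009,y,.1636]]),proj('top',[[.5347,y,.1636]]))
"
python3 -m pendant '[[[0.9,1.4,0.2],[0,0.7,-1.2]],[[0.3,0.4,0],[0,0,0]],[[0,0,0],[0,0,0]],[[0,0,0],[0,0,0]],[[0,0,0],[0,0,0]],[[0,0,0],[0,0,0]],[[0,0,0],[0,0,0]],[[0,0,0],[0,0,0]]]'
python3 -c "
from h import *
go(.5235,.262,.108,178.4)"
```

```text
[[246.05310948 268.62222857]
 [233.42764601 268.63392084]] [[111.80652028 186.51379247]]
[[247.20767874 211.05650274]
 [236.40908934 211.07904124]] [[184.33274908 186.54780276]]
clock: 2.7
position: [0.5191, 0.2745, 0.185]
tcp_rot: [179.6, 0.2, 179.4]
ft_force: [1.4, 0.1, -0.1]
gripper_width: 1.0
pos [0.5191 0.2745 0.185 ] rot [179.57   0.2  179.44] J [-22.  40. -18.  99.  16.  43.  42.] F [ 1.4  0.1 -0.1] T [-0.01  0.    0.04] w 1.0 t 2.7
shift cm [-0.42 -1.3   7.69] turn [0.43 0.2  1.04]
```

```bash
python3 -c "
from h import *
a=cams.read_camera('side');s=readout.sense();p=s['position'];print(p);go(.5235,.262,.108,178.4)
b=cams.read_camera('top')
for im,n in((a,'side'),(b,'top')):
    for q in proj(n,[p+[0,.0615,-.019],p+[0,-.0615,-.019],p+[0,.044,-.019],p+[0,-.044,-.019]]): 
        print(n,q.round(0)); cv2.circle(im,tuple(int(v) for v in q),1,(0,0,255),-1)
cv2.imwrite('pics/a4.png',cv2.resize(np.hstack([a[170:320,160:360],b[120:270,60:260]]),None,fx=2,fy=2,interpolation=cv2.INTER_CUBIC))
"
```

```text
[0.51914106 0.2743884  0.18492044]
pos [0.5191 0.2744 0.1849] rot [179.58   0.2  179.43] J [-22.  40. -18.  99.  16.  43.  42.] F [-0.4  0.1 -0.1] T [-0.01  0.06 -0.01] w 1.002 t 2.75
shift cm [-0.42 -1.29  7.68] turn [0.42 0.19 1.03]
side [250. 286.]
side [251. 223.]
side [251. 276.]
side [251. 231.]
top [ 91. 195.]
top [165. 195.]
top [102. 195.]
top [154. 195.]
```

View pics/a4.png

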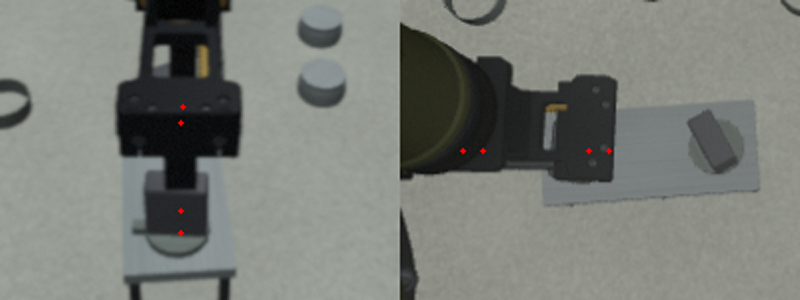

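```bash
python3 -c "
from h import *
p=readout.sense()['position']
a=cams.read_camera('side')
for dz in(-.019,0,.045):
  for dy in(.0935,.0615,0,-.0935): print(dz,dy,proj('side',[p+[0,dy,dz]]).round(0),proj('top',[p+[0,dy,dz]]).round(0))
c=a[170:320,190:340].astype(float);c=255*np.clip(c/255*1.5,0,1)**.45
cv2.imwrite('pics/a5.png',cv2.resize(c.astype(np.uint8),None,fx=4,fy=4,interpolation=cv2.INTER_CUBIC))
"
```

```text
-0.019 0.0935 [[250. 306.]] [[ 72. 195.]]
-0.019 0.0615 [[250. 286.]] [[ 91. 195.]]
-0.019 0 [[251. 252.]] [[128. 195.]]
-0.019 -0.0935 [[251. 210.]] [[184. 195.]]
0 0.0935 [[250. 297.]] [[ 66. 194.]]
0 0.0615 [[250. 277.]] [[ 86. 194.]]
0 0 [[251. 243.]] [[124. 194.]]
0 -0.0935 [[251. 201.]] [[182. 194.]]
0.045 0.0935 [[250. 274.]] [[ 51. 190.]]
0.045 0.0615 [[250. 254.]] [[ 73. 190.]]
0.045 0 [[250. 221.]] [[114. 190.]]
0.045 -0.0935 [[251. 179.]] [[176. 190.]]
```

View pics/a5.png

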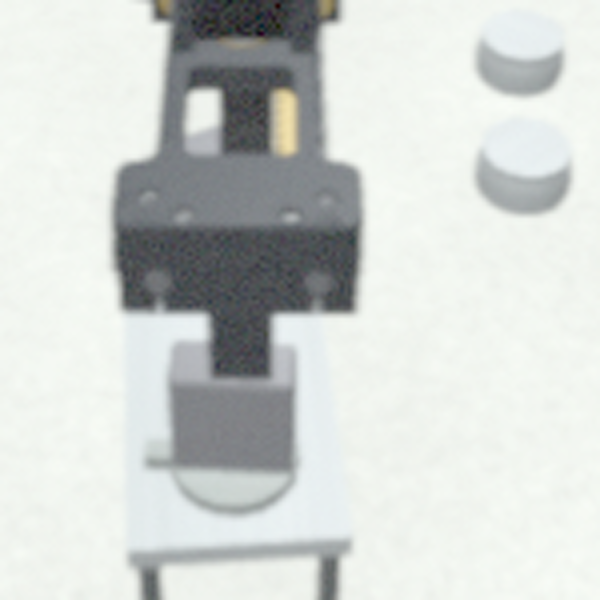

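The one visible fingertip shows at about (251,264), which is higher in the side view than projected (row 286). I'll centre and go part way down, then compare again before the final descent.

```bash
python3 -m pendant '[[[-0.05,-0.2,0.5],[0.4,0.2,1]],[[-0.05,-0.2,0.5],[0,0,0]],[[-0.05,-0.2,0.5],[0,0,0]],[[-0.05,-0.2,0.5],[0,0,0]],[[0,-0.1,0.3],[0,0,0]],[[0,0,0],[0,0,0]],[[0,0,0],[0,0,0]],[[0,0,0],[0,0,0]]]'
python3 -c "
from h import *
go(.5235,.262,.108,178.4)
a=cams.read_camera('side');b=cams.read_camera('top');p=readout.sense()['position'];print(p)
for n in('side','top'):print(proj(n,[p+[0,.0615,-.019],p+[0,-.0615,-.019]]).round(0))
f=lambda c:(255*np.clip(c/255*1.5,0,1)**.45).astype(np.uint8)
cv2.imwrite('pics/a6.png',f(cv2.resize(np.hstack([a[190:310,200:300],b[140:260,90:190]]),None,fx=4,fy=4,interpolation=cv2.INTER_CUBIC)))
"
```

```text
clock: 3.52
position: [0.5211, 0.2623, 0.158]
tcp_rot: [-179.9, -0.1, 178.2]
ft_force: [-0.2, -0.2, 0.6]
gripper_width: 1.004
pos [0.5211 0.2623 0.158 ] rot [-1.7985e+02 -1.4000e-01  1.7818e+02] J [-22.  42. -17. 100.  17.  41.  41.] F [-0.2 -0.2  0.6] T [ 0.03  0.03 -0.04] w 1.004 t 3.5167
shift cm [-0.25 -0.01  5.  ] turn [-0.15 -0.14 -0.22]
[0.52122428 0.26259554 0.15826645]
[[249. 291.]
 [250. 230.]]
[[105. 196.]
 [175. 196.]]
```

View pics/a6.png

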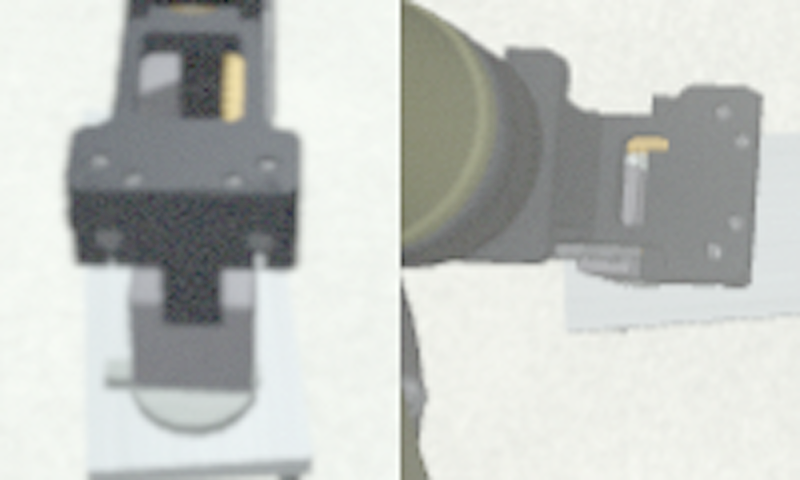

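The fingertip now shows at about (241,270) in the side view, in front of the head, and x is centred. The offset remains, so I'll go down gently and watch the force.

```bash
python3 -m pendant '[[[-0.1,0,0.3],[0,0,0]],[[-0.1,0,0.3],[0,0,0]],[[0,0,0.3],[0,0,0]],[[0,0,0.3],[0,0,0]],[[0,0,0.3],[0,0,0]],[[0,0,0.3],[0,0,0]],[[0,0,0],[0,0,0]],[[0,0,0],[0,0,0]]]'
python3 -c "
from h import *
go(.5235,.262,.108,178.4)"
```

```text
clock: 4.28
position: [0.5236, 0.2632, 0.1387]
tcp_rot: [-179.9, -0.1, 178.2]
ft_force: [-0.2, 0.3, 0.0]
gripper_width: 1.0
pos [0.5236 0.2632 0.1387] rot [-1.7993e+02 -7.0000e-02  1.7823e+02] J [-22.  43. -16. 101.  18.  38.  40.] F [-0.2  0.3  0. ] T [-0.   -0.01  0.07] w 1.0 t 4.2833
shift cm [ 0.   -0.12  3.07] turn [-0.07 -0.07 -0.17]
```

```bash
python3 -m pendant '[[[0,-0.05,0.4],[0,0,0]],[[0,-0.05,0.4],[0,0,0]],[[0,0,0.4],[0,0,0]],[[0,0,0.4],[0,0,0]],[[0,0,0.4],[0,0,0]],[[0,0,0.4],[0,0,0]],[[0,0,0.3],[0,0,0]],[[0,0,0],[0,0,0]]]'
python3 -c "
from h import *
go(.5235,.262,.108,178.4)
a=cams.read_camera('side');b=cams.read_camera('top');p=readout.sense()['position'];print(p)
for n in('side','top'):print(proj(n,[p+[0,.0615,-.019],p+[0,-.0615,-.019]]).round(0))
f=lambda c:(255*np.clip(c/255*1.5,0,1)**.45).astype(np.uint8)
cv2.imwrite('pics/a7.png',f(cv2.resize(np.hstack([a[190:310,200:300],b[140:260,90:190]]),None,fx=4,fy=4,interpolation=cv2.INTER_CUBIC)))
"
```

```text
clock: 4.95
position: [0.5235, 0.262, 0.1086]
tcp_rot: [-179.9, -0.1, 178.2]
ft_force: [-0.3, 0.0, 0.1]
gripper_width: 1.001
pos [0.5235 0.262  0.1086] rot [-1.7992e+02 -8.0000e-02  1.7823e+02] J [-22.  46. -15. 102.  19.  35.  39.] F [-0.3  0.   0.1] T [0.09 0.05 0.04] w 1.001 t 4.95
shift cm [-0.    0.    0.06] turn [-0.08 -0.08 -0.17]
[0.52371932 0.26220205 0.10924628]
[[248. 311.]
 [249. 250.]]
[[115. 198.]
 [181. 198.]]
```

View pics/a7.png

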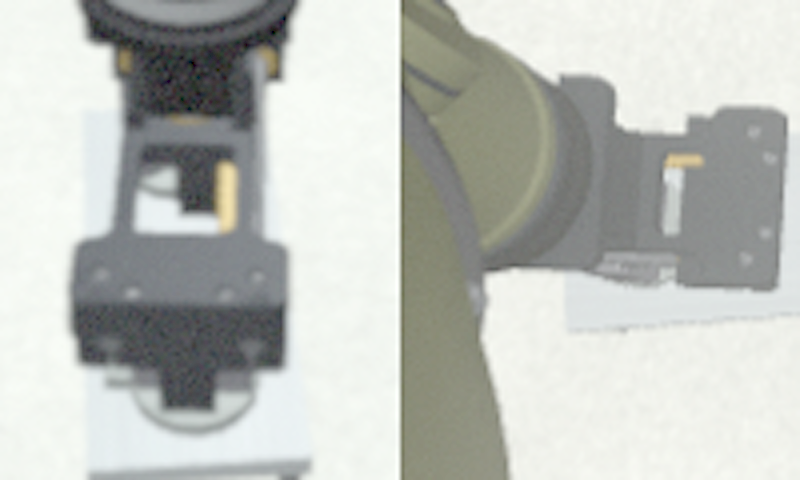

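The fingers straddle the head with the tip at about (246,292), just above the collar, with no contact force. I'll close.

```bash
python3 -m pendant '[[[0,0,0],[0,0,0]],[[0,0,0],[0,0,0]],[[0,0,0],[0,0,0]],[[0,0,0],[0,0,0]],[[0,0,0],[0,0,0]],[[0,0,0],[0,0,0]],[[0,0,0],[0,0,0]],[[0,0,0],[0,0,0]]]' 1 50
python3 -c "
from h import *
go(.5235,.262,.108,178.4)"
```

```text
clock: 5.72
position: [0.5245, 0.2627, 0.1104]
tcp_rot: [180.0, 0.1, 178.2]
ft_force: [0.5, 0.1, 0.5]
gripper_width: 0.419
pos [0.5245 0.2627 0.1104] rot [1.7997e+02 8.0000e-02 1.7822e+02] J [-22.  46. -15. 102.  19.  35.  39.] F [0.5 0.1 0.5] T [ 0.03 -0.04  0.01] w 0.419 t 5.7167
shift cm [ 0.1  -0.07  0.24] turn [ 0.03  0.08 -0.18]
```

```bash
python3 -m pendant '[[[0,0,0.1],[0,0,0]],[[0,0,0.1],[0,0,0]],[[0,0,0],[0,0,0]],[[0,0,0],[0,0,0]],[[0,0,0],[0,0,0]],[[0,0,0],[0,0,0]],[[0,0,0],[0,0,0]],[[0,0,0],[0,0,0]]]' 1 50
python3 -c "
from h import *
go(.5235,.262,.108,178.4)"
```

```text
clock: 6.38
position: [0.5246, 0.2629, 0.1086]
tcp_rot: [180.0, 0.1, 178.2]
ft_force: [-0.2, 0.2, 0.7]
gripper_width: 0.267
pos [0.5246 0.2629 0.1086] rot [1.7996e+02 1.0000e-01 1.7824e+02] J [-22.  46. -15. 102.  19.  34.  39.] F [-0.2  0.2  0.7] T [-0.07  0.03  0.03] w 0.267 t 6.3833
shift cm [ 0.11 -0.1   0.06] turn [ 0.04  0.1  -0.16]
```

Gripped at about 24 mm. Lifting.

```bash
python3 -m pendant '[[[0,0,-0.8],[0,0,0]],[[0,0,-1.5],[0,0,0]],[[0,0,-2],[0,0,0]],[[0,0,-2],[0,0,0]],[[0,0,-2],[0,0,0]],[[0,0,-2],[0,0,0]],[[0,0,-1],[0,0,0]],[[0,0,-0.4],[0,0,0]]]'
python3 -c "
from h import *
go(.5235,-.204,.24,166)
# refined hub yaw estimates
u=lambda x,y:(368+(x-400)/8,175+y/8)
f=onz('top',u(602,188),.085)
for q in((617,103),(613.5,130)):
  k=onz('top',u(*q),.085);print(np.degrees(np.arctan2(*(k-f)[[1,0]])))
a,b=onz('top',(365,167),.02),onz('top',(411,178),.02);print('base',np.degrees(np.arctan2(*(b-a)[[1,0]]))+90)
# side keyway
v=lambda x,y:(228+(x-400)/8,120+(y-296)/8)
print('side bore',onz('side',v(588,405),.085),'tip',onz('side',v(524,400),.085))
"
```

```text
clock: 7.05
position: [0.5198, 0.2594, 0.2275]
tcp_rot: [-179.6, -0.7, 178.2]
ft_force: [-0.4, -0.1, -2.6]
gripper_width: 0.262
pos [0.5198 0.2594 0.2275] rot [-179.56   -0.65  178.25] J [-20.  37. -19.  96.  15.  50.  43.] F [-0.4 -0.1 -2.6] T [ 0.02  0.03 -0.05] w 0.262 t 7.05
shift cm [ -1.77 -46.32  -0.92] turn [-0.51 -0.61 12.25]
-13.088665235103363
-14.263252902795726
base -13.846738326366008
side bore [ 0.5210315  -0.20395915  0.085     ] tip [ 0.54155451 -0.2072155   0.085     ]
```

```bash
python3 -m pendant '[[[-0.1,-1.5,-1.2],[-0.5,-0.6,0]],[[-0.2,-3.5,-0.4],[0,0,0]],[[-0.2,-3.8,0],[0,0,0]],[[-0.2,-3.8,0],[0,0,0]],[[-0.2,-3.8,0],[0,0,0]],[[-0.2,-3.8,0],[0,0,0]],[[-0.2,-3.8,0],[0,0,0]],[[-0.2,-3.5,0],[0,0,0]]]'
python3 -c "
from h import *
go(.5235,-.204,.20,166)"
```

```text
clock: 7.72
position: [0.5242, -0.0134, 0.2406]
tcp_rot: [179.3, -0.3, 179.5]
ft_force: [-0.0, -0.7, -2.6]
gripper_width: 0.267
pos [ 0.5242 -0.0134  0.2406] rot [179.35  -0.31 179.51] J [ 11.  32. -22. 105.  15.  46.  71.] F [-0.  -0.7 -2.6] T [-0.   -0.04  0.01] w 0.267 t 7.7167
shift cm [ -0.11 -19.11   3.84] turn [ 0.62 -0.38 13.51]
```

```bash
python3 -m pendant '[[[0,-3.3,0],[0.3,-0.2,3]],[[-0.2,-3.2,0.4],[0.3,-0.2,3]],[[-0.3,-3,0.4],[0,0,3]],[[-0.4,-2.5,0.4],[0,0,2]],[[-0.4,-2,0.4],[0,0,1]],[[-0.3,-1,0.4],[0,0,0]],[[0,0,0.3],[0,0,0]],[[0,0,0],[0,0,0]]]'
python3 -c "
from h import *
go(.5235,-.204,.18,166)"
```

```text
clock: 8.38
position: [0.515, -0.1845, 0.2116]
tcp_rot: [-179.6, -0.6, 166.0]
ft_force: [-0.0, 1.7, -3.5]
gripper_width: 0.265
pos [ 0.515  -0.1845  0.2116] rot [-179.61   -0.58  165.96] J [ 25.  35. -17. 103.  14.  44.  76.] F [-0.   1.7 -3.5] T [0.06 0.01 0.04] w 0.265 t 8.3833
shift cm [-1.33 -1.67  3.16] turn [-0.39 -0.58 -0.04]
```

```bash
python3 -m pendant '[[[-0.3,-0.3,0.5],[-0.4,-0.5,0]],[[-0.3,-0.4,0.5],[0,0,0]],[[-0.3,-0.4,0.5],[0,0,0]],[[-0.2,-0.3,0.5],[0,0,0]],[[-0.1,-0.2,0.5],[0,0,0]],[[0,0,0.2],[0,0,0]],[[0,0,0],[0,0,0]],[[0,0,0],[0,0,0]]]'
python3 -c "
from h import *
go(.523,-.2045,.165,166)
a=cams.read_camera('side');b=cams.read_camera('top');cv2.imwrite('pics/s8.png',a);cv2.imwrite('pics/t8.png',b)
for n in('spindle_grip','spindle_collar','hub_mouth'):
  for c in('side','top'):
    print(n,c,[(d['position'],d['conf']) for d in cams.mark_of(c,n)[:1]])
p=readout.sense()['position']
for c in('side','top'):print(proj(c,[p,p-[0,0,.0355],[.523,-.2045,.085]]).round(1))
f=lambda c:(255*np.clip(c/255*1.5,0,1)**.45).astype(np.uint8)
cv2.imwrite('pics/a8.png',f(cv2.resize(np.hstack([a[70:190,200:300],b[140:260,330:430]]),None,fx=4,fy=4,interpolation=cv2.INTER_CUBIC)))
"
```

```text
clock: 9.05
position: [0.5253, -0.196, 0.1812]
tcp_rot: [179.6, -0.1, 166.7]
ft_force: [-0.8, -0.5, -2.7]
gripper_width: 0.268
pos [ 0.5253 -0.196   0.1812] rot [ 1.7965e+02 -1.0000e-01  1.6669e+02] J [ 26.  38. -17. 103.  15.  41.  78.] F [-0.8 -0.5 -2.7] T [-0.04  0.07  0.02] w 0.268 t 9.05
shift cm [ 0.02 -0.89  1.62] turn [ 0.35 -0.1   0.69]
spindle_grip side [([250.7, 101.5], 0.95)]
spindle_grip top [([407.1, 191.7], 0.74)]
spindle_collar side [([249.5, 117.7], 0.87)]
spindle_collar top [([402.9, 190.8], 0.67)]
hub_mouth side [([250.1, 135.3], 0.69)]
hub_mouth top [([393.7, 200.5], 0.75)]
[[249.4 100.1]
 [249.5 113.5]
 [250.7 133.5]]
[[408.  190.6]
 [399.5 193.3]
 [391.2 198.5]]
```

View pics/a8.png

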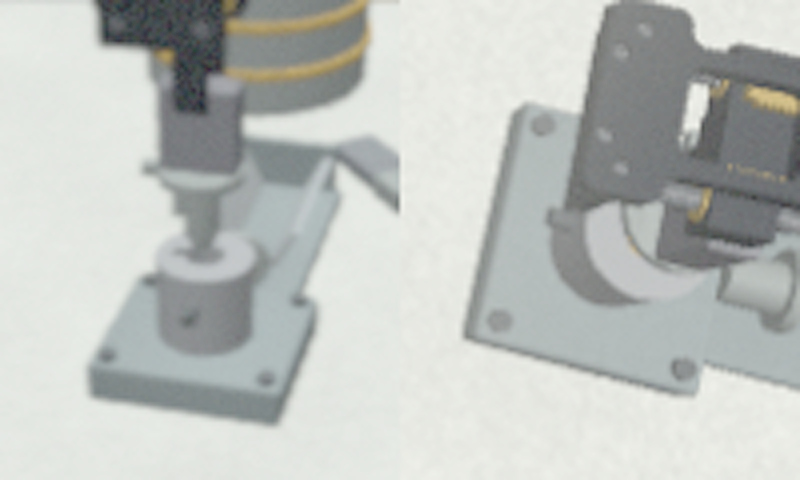

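The spindle hangs upright with its lug to the left at about (237,112) in the side view. Its tip is just above the bore at about (251,132). Moving over the mouth.

```bash
python3 -m pendant '[[[0,-0.2,0],[0.3,0,0.4]],[[0,-0.3,0],[0,0,0]],[[0,-0.3,0],[0,0,0]],[[0,-0.1,0.2],[0,0,0]],[[0,0,0.2],[0,0,0]],[[0,0,0.2],[0,0,0]],[[0,0,0],[0,0,0]],[[0,0,0],[0,0,0]]]'
python3 -c "
from h import *
go(.524,-.207,.160,166)"
```

```text
clock: 10.12
position: [0.5229, -0.2065, 0.1752]
tcp_rot: [-180.0, -0.0, 166.2]
ft_force: [-0.2, -0.2, -3.5]
gripper_width: 0.267
pos [ 0.5229 -0.2065  0.1752] rot [-1.7998e+02 -4.0000e-02  1.6618e+02] J [ 27.  39. -16. 103.  16.  40.  78.] F [-0.2 -0.2 -3.5] T [-0.01  0.01  0.04] w 0.267 t 10.1167
shift cm [-0.12 -0.02  1.52] turn [-0.02 -0.04  0.18]
```

```bash
python3 -m pendant '[[[-0.1,0,0.2],[0,0,0]],[[0,0,0.2],[0,0,0]],[[0,0,0.2],[0,0,0]],[[0,0,0.2],[0,0,0]],[[0,0,0.2],[0,0,0]],[[0,0,0.2],[0,0,0]],[[0,0,0],[0,0,0]],[[0,0,0],[0,0,0]]]'
python3 -c "
from h import *
go(.524,-.207,.160,166)
a=cams.read_camera('side');b=cams.read_camera('top')
f=lambda c:(255*np.clip(c/255*1.5,0,1)**.45).astype(np.uint8)
cv2.imwrite('pics/a9.png',f(cv2.resize(np.hstack([a[80:170,215:290],b[150:240,350:425]]),None,fx=5,fy=5,interpolation=cv2.INTER_CUBIC)))
"
```

```text
clock: 10.78
position: [0.524, -0.2062, 0.1615]
tcp_rot: [180.0, -0.1, 166.2]
ft_force: [0.2, 0.8, -3.6]
gripper_width: 0.266
pos [ 0.524  -0.2062  0.1615] rot [ 1.7999e+02 -7.0000e-02  1.6622e+02] J [ 26.  40. -16. 104.  16.  38.  77.] F [ 0.2  0.8 -3.6] T [-0.01  0.06 -0.02] w 0.266 t 10.7833
shift cm [-0.02 -0.08  0.15] turn [ 0.01 -0.07  0.22]
```

View pics/a9.png

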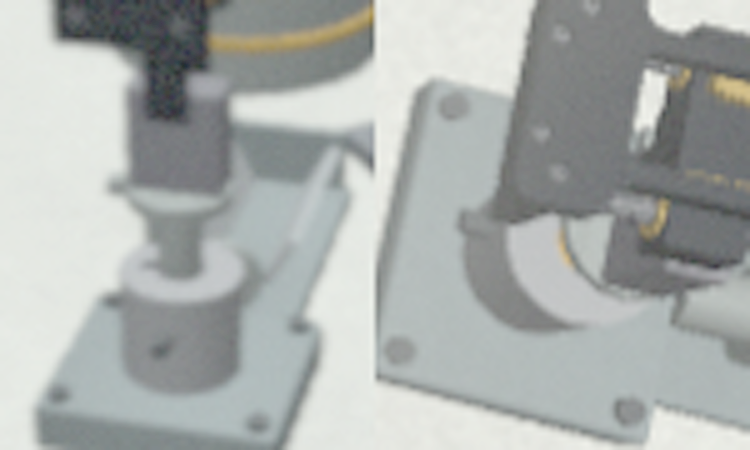

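The shaft tip is in the mouth: side-view shaft column 251 against hub column 252, force unchanged. The keyway shows at about (245,133). Continuing down.

```bash
python3 -m pendant '[[[0,0,0.15],[0,0,0]],[[0,0,0.15],[0,0,0]],[[0,0,0.15],[0,0,0]],[[0,0,0.15],[0,0,0]],[[0,0,0.15],[0,0,0]],[[0,0,0],[0,0,0]],[[0,0,0],[0,0,0]],[[0,0,0],[0,0,0]]]'
python3 -c "
from h import *
go(.524,-.207,.150,166)"
```

```text
clock: 11.55
position: [0.5243, -0.2063, 0.1535]
tcp_rot: [180.0, -0.0, 166.2]
ft_force: [0.1, 0.4, -3.3]
gripper_width: 0.261
pos [ 0.5243 -0.2063  0.1535] rot [ 1.7999e+02 -2.0000e-02  1.6622e+02] J [ 26.  41. -16. 104.  17.  37.  77.] F [ 0.1  0.4 -3.3] T [-0.02  0.   -0.01] w 0.261 t 11.55
shift cm [ 0.01 -0.08  0.35] turn [ 0.01 -0.02  0.22]
```

```bash
python3 -m pendant '[[[0,0,0.1],[0,0,0]],[[0,0,0.1],[0,0,0]],[[0,0,0.1],[0,0,0]],[[0,0,0.1],[0,0,0]],[[0,0,0.1],[0,0,0]],[[0,0,0.1],[0,0,0]],[[0,0,0],[0,0,0]],[[0,0,0],[0,0,0]]]'
python3 -c "
from h import *
go(.524,-.207,.150,166)"
```

```text
clock: 12.22
position: [0.5244, -0.2063, 0.147]
tcp_rot: [180.0, -0.0, 166.2]
ft_force: [-0.3, -0.6, -3.3]
gripper_width: 0.263
pos [ 0.5244 -0.2063  0.147 ] rot [179.99  -0.   166.22] J [ 26.  41. -15. 105.  17.  36.  77.] F [-0.3 -0.6 -3.3] T [ 0.02  0.06 -0.08] w 0.263 t 12.2167
shift cm [ 0.03 -0.07 -0.3 ] turn [ 0.01 -0.01  0.22]
```

```bash
python3 -m pendant '[[[0,0,0.1],[0,0,0]],[[0,0,0.1],[0,0,0]],[[0,0,0.1],[0,0,0]],[[0,0,0.1],[0,0,0]],[[0,0,0.1],[0,0,0]],[[0,0,0.1],[0,0,0]],[[0,0,0],[0,0,0]],[[0,0,0],[0,0,0]]]'
python3 -c "
from h import *
go(.524,-.207,.150,166)"
```

```text
clock: 12.88
position: [0.5245, -0.2063, 0.1403]
tcp_rot: [180.0, -0.0, 166.2]
ft_force: [0.3, -0.3, -3.4]
gripper_width: 0.268
pos [ 0.5245 -0.2063  0.1403] rot [ 1.7999e+02 -1.0000e-02  1.6622e+02] J [ 26.  42. -15. 105.  17.  36.  76.] F [ 0.3 -0.3 -3.4] T [-0.03  0.02  0.01] w 0.268 t 12.8833
shift cm [ 0.03 -0.08 -0.97] turn [ 0.01 -0.01  0.22]
```

```bash
python3 -m pendant '[[[0,0,0.12],[0,0,0]],[[0,0,0.12],[0,0,0]],[[0,0,0.12],[0,0,0]],[[0,0,0.12],[0,0,0]],[[0,0,0.12],[0,0,0]],[[0,0,0.12],[0,0,0]],[[0,0,0.12],[0,0,0]],[[0,0,0],[0,0,0]]]'
python3 -c "
from h import *
go(.524,-.207,.1216,166)"
```

```text
clock: 13.55
position: [0.5251, -0.2065, 0.1316]
tcp_rot: [180.0, 0.1, 166.2]
ft_force: [1.0, 1.0, -1.5]
gripper_width: 0.263
pos [ 0.5251 -0.2065  0.1316] rot [1.8000e+02 7.0000e-02 1.6621e+02] J [ 25.  43. -15. 105.  18.  34.  76.] F [ 1.   1.  -1.5] T [0.04 0.19 0.03] w 0.263 t 13.55
shift cm [ 0.09 -0.08  1.  ] turn [0.   0.07 0.21]
```

```bash
python3 -m pendant '[[[0,0,0.15],[0,0,0]],[[0,0,0.15],[0,0,0]],[[0,0,0.15],[0,0,0]],[[0,0,0.15],[0,0,0]],[[0,0,0.15],[0,0,0]],[[0,0,0.15],[0,0,0]],[[0,0,0.15],[0,0,0]],[[0,0,0.15],[0,0,0]]]'
python3 -c "
from h import *
go(.524,-.207,.1216,166)"
```

```text
clock: 14.22
position: [0.5255, -0.2065, 0.126]
tcp_rot: [-179.9, 0.3, 166.2]
ft_force: [-2.4, 0.9, 9.5]
gripper_width: 0.269
pos [ 0.5255 -0.2065  0.126 ] rot [-179.87    0.27  166.19] J [ 25.  43. -14. 106.  18.  33.  76.] F [-2.4  0.9  9.5] T [ 0.23  0.69 -0.01] w 0.269 t 14.2167
shift cm [ 0.13 -0.09  0.44] turn [-0.13  0.27  0.19]
```

```bash
python3 -m pendant '[[[0.05,0,0.25],[0,0.2,0]],[[0.05,0,0.25],[0,0.1,0]],[[0,0,0.25],[0,0,0]],[[0,0,0.25],[0,0,0]],[[0,0,0.25],[0,0,0]],[[0,0,0.25],[0,0,0]],[[0,0,0.25],[0,0,0]],[[0,0,0.25],[0,0,0]]]' 1 60
python3 -c "
from h import *
go(.524,-.207,.1216,166)"
```

```text
clock: 14.88
position: [0.5256, -0.2064, 0.1216]
tcp_rot: [-179.6, 0.5, 166.1]
ft_force: [-5.9, 1.5, 20.7]
gripper_width: 0.266
pos [ 0.5256 -0.2064  0.1216] rot [-179.56    0.46  166.11] J [ 25.  43. -14. 106.  18.  32.  75.] F [-5.9  1.5 20.7] T [ 0.57  1.4  -0.02] w 0.266 t 14.8833
shift cm [ 0.14 -0.09  0.  ] turn [-0.44  0.46  0.1 ]
```

```bash
python3 -c "
from h import *
a=cams.read_camera('side');b=cams.read_camera('top');go(.524,-.207,.1216,166)
for c in('side','top'):
  for n in('spindle_grip','spindle_collar'): print(n,c,[(d['position'],d['conf']) for d in cams.mark_of(c,n)[:1]])
  print(proj(c,[[.5256,-.2064,.1205],[.5256,-.2064,.085]]).round(1))
f=lambda c:(255*np.clip(c/255*1.5,0,1)**.45).astype(np.uint8)
cv2.imwrite('pics/a10.png',f(cv2.resize(np.hstack([a[100:160,225:275],b[160:220,360:410]]),None,fx=8,fy=8,interpolation=cv2.INTER_CUBIC)))
"
```

```text
pos [ 0.5256 -0.2064  0.1216] rot [-179.56    0.47  166.11] J [ 25.  43. -14. 106.  18.  32.  75.] F [-5.9  2.2 21.4] T [0.52 1.34 0.02] w 0.264 t 14.9833
shift cm [ 0.14 -0.1   0.  ] turn [-0.44  0.47  0.1 ]
spindle_grip side [([248.4, 121.8], 0.91)]
spindle_collar side [([249.3, 132.8], 0.9)]
[[249.6 120.8]
 [249.7 133.1]]
spindle_grip top [([396.0, 194.4], 0.72)]
spindle_collar top [([393.9, 194.8], 0.81)]
[[399.5 195. ]
 [392.1 197.2]]
```

View pics/a10.png

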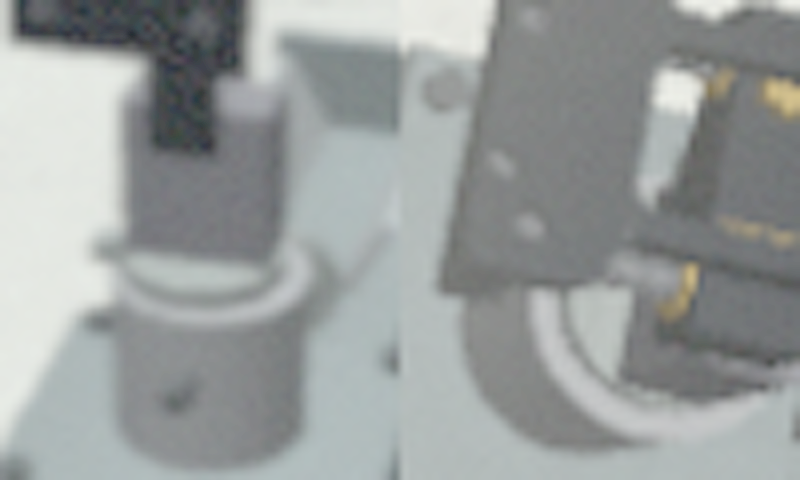

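The collar is close to the face, but it sits towards +x. In the side view the hub ring is wide on the right (about (263,134)) and thin on the left, and Fx = -6 N agrees. I'll ease back in -x while holding the push.

```bash
python3 -m pendant '[[[0.1,0,0.1],[-0.2,0.2,0]],[[0.15,0,0.1],[-0.2,0.2,0]],[[0.15,0,0.1],[-0.2,0.2,0]],[[0.15,0,0.1],[-0.2,0.2,0]],[[0.15,0,0.1],[-0.1,0.2,0]],[[0.15,0,0.1],[-0.1,0.2,0]],[[0.15,0,0.1],[0,0.1,0]],[[0.15,0,0.1],[0,0.1,0]]]'
python3 -c "
from h import *
go(.524,-.207,.1216,166)"
```

```text
clock: 15.85
position: [0.5243, -0.2069, 0.125]
tcp_rot: [179.6, 0.5, 166.1]
ft_force: [-0.2, 0.7, 6.6]
gripper_width: 0.261
pos [ 0.5243 -0.2069  0.125 ] rot [179.58   0.55 166.07] J [ 26.  43. -15. 106.  18.  33.  76.] F [-0.2  0.7  6.6] T [0.07 0.13 0.03] w 0.261 t 15.85
shift cm [ 0.03 -0.02  0.34] turn [0.42 0.55 0.07]
```

```bash
python3 -m pendant '[[[0.05,0,0.15],[0.3,0.5,0]],[[0.05,0,0.2],[0.1,0.2,0]],[[0.07,0,0.2],[0,0.1,0]],[[0.07,0,0.2],[0,0.1,0]],[[0.08,0,0.22],[0,0.1,0]],[[0.08,0,0.22],[0,0.1,0]],[[0.08,0,0.22],[0,0.1,0]],[[0.08,0,0.22],[0,0.1,0]]]'
python3 -c "
from h import *
go(.524,-.207,.1208,166)"
```

```text
clock: 16.52
position: [0.5253, -0.2064, 0.1216]
tcp_rot: [-179.8, 0.3, 166.1]
ft_force: [-3.3, 1.0, 16.8]
gripper_width: 0.26
pos [ 0.5253 -0.2064  0.1216] rot [-179.83    0.26  166.06] J [ 25.  43. -14. 106.  18.  33.  75.] F [-3.3  1.  16.8] T [0.28 0.89 0.02] w 0.26 t 16.5167
shift cm [ 0.12 -0.09  0.08] turn [-0.17  0.26  0.06]
```

```bash
python3 -m pendant '[[[0.12,0,0.2],[0,0.2,0]],[[0.12,-0.02,0.2],[0,0.1,0]],[[0.15,-0.02,0.22],[0,0.1,0]],[[0.15,-0.02,0.22],[0,0.1,0]],[[0.15,-0.02,0.22],[0,0.1,0]],[[0.15,-0.02,0.22],[0,0.1,0]],[[0.15,-0.02,0.22],[0,0.1,0]],[[0.15,-0.02,0.22],[0,0.1,0]]]'
python3 -c "
from h import *
a=cams.read_camera('side');go(.524,-.207,.1208,166);b=cams.read_camera('top');go(.524,-.207,.1208,166)
cv2.imwrite('pics/s11.png',a);cv2.imwrite('pics/t11.png',b)
f=lambda c:(255*np.clip(c/255*1.5,0,1)**.45).astype(np.uint8)
cv2.imwrite('pics/a11.png',f(cv2.resize(np.hstack([a[100:160,225:275],b[160:220,360:410]]),None,fx=8,fy=8,interpolation=cv2.INTER_CUBIC)))
"
```

```text
clock: 17.18
position: [0.5253, -0.2064, 0.1215]
tcp_rot: [-179.7, 1.1, 166.0]
ft_force: [-1.8, 1.3, 14.5]
gripper_width: 0.265
pos [ 0.5252 -0.2063  0.1215] rot [-179.7     1.07  166.03] J [ 25.  43. -14. 107.  18.  31.  75.] F [-2.4  1.1 15.9] T [ 0.39  0.66 -0.05] w 0.265 t 17.2333
shift cm [ 0.1  -0.1   0.07] turn [-0.3   1.07  0.03]
pos [ 0.5252 -0.2063  0.1215] rot [-179.7     1.06  166.03] J [ 25.  43. -14. 107.  18.  31.  75.] F [-2.2  1.1 15. ] T [ 0.36  0.69 -0.02] w 0.263 t 17.2833
shift cm [ 0.1  -0.1   0.07] turn [-0.3   1.06  0.03]
```

View pics/a11.png

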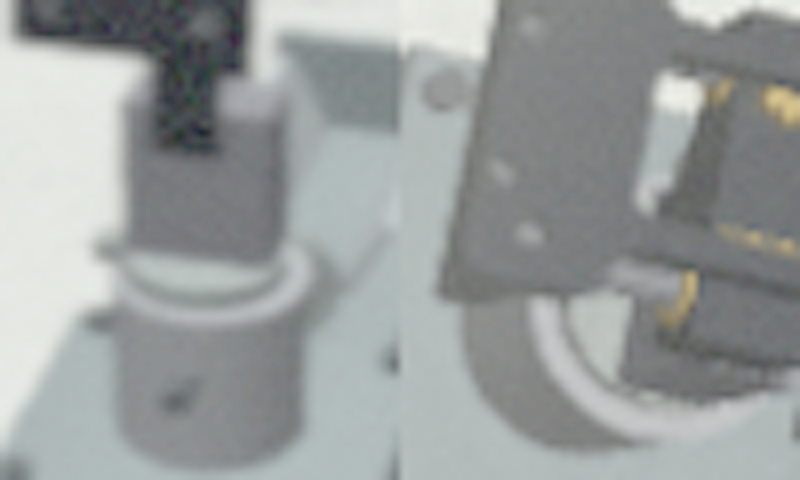

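I've used all twelve pictures, so I'll compare intensity profiles numerically with projected collar and hub circles.

Run:
```python
from h import *
th=np.linspace(0,2*np.pi,721)
def circ(c,ctr,r,z): return proj(c,np.c_[ctr[0]+r*np.cos(th),ctr[1]+r*np.sin(th),0*th+z])
a=cv2.imread('pics/s11.png',0);b=cv2.imread('pics/t11.png',0)
hs=onz('side',(251.75,134.1),.085);ht=onz('top',(393.2,198.5),.085)
def rowmax(q,col): return max(np.interp(0,[0],[v]) for v in [q[np.abs(q[:,0]-col)<.4,1].max()])
for col in(246,249,252,255):
    print('side col',col,'rows 130..142',a[130:143,col])
    print('  hub',round(rowmax(circ('side',hs,.032,.085),col),1),[(h,round(rowmax(circ('side',hs,.027,.085+h),col),1),round(rowmax(circ('side',hs,.027,.093+h),col),1)) for h in(0,.003,.006)])
for row in(131,134): 
    print('side row',row,'cols 236..268',a[row,236:269])
for n,r,z in(('hub',.032,.085),('col',.027,.085),('coltop',.027,.093)):
    q=circ('side',hs,r,z);print(n,'side cols',q[:,0].min().round(1),q[:,0].max().round(1))
for row in(198,200,203):
    print('top row',row,'cols 372..386',b[row,372:388])
    f=lambda q:q[np.abs(q[:,1]-row)<.3,0].min().round(1)
    print('  hub',f(circ('top',ht,.032,.085)),[(h,f(circ('top',ht,.027,.085+h)),f(circ('top',ht,.027,.093+h))) for h in(0,.003,.006)])
```

```text
side col 246 rows 130..142 [34 45 70 87 91 83 61 54 71 80 60 47 48]
  hub 140.1 [(0, np.float64(138.9), np.float64(136.2)), (0.003, np.float64(137.9), np.float64(135.1)), (0.006, np.float64(136.9), np.float64(134.1))]
side col 249 rows 130..142 [34 36 57 83 90 87 68 52 60 82 67 52 47]
  hub 140.6 [(0, np.float64(139.5), np.float64(136.8)), (0.003, np.float64(138.5), np.float64(135.7)), (0.006, np.float64(137.5), np.float64(134.7))]
side col 252 rows 130..142 [33 34 48 78 89 85 64 47 60 82 66 48 44]
  hub 140.7 [(0, np.float64(139.7), np.float64(136.9)), (0.003, np.float64(138.6), np.float64(135.8)), (0.006, np.float64(137.6), np.float64(134.8))]
side col 255 rows 130..142 [32 33 37 60 83 77 52 50 73 79 56 43 42]
  hub 140.5 [(0, np.float64(139.4), np.float64(136.7)), (0.003, np.float64(138.4), np.float64(135.6)), (0.006, np.float64(137.4), np.float64(134.6))]
side row 131 cols 236..268 [101  67  53  52  54  56  56  53  49  46  45  41  39  36  37  34  34  34
  32  33  33  32  33  45  69  85  81  67  61  65  72  79  80]
side row 134 cols 236..268 [137 132 115  95  74  64  70  80  87  8
[... 154 characters left out ...]
 side cols 241.1 262.4
top row 198 cols 372..386 [45 46 45 45 70 93 87 74 48 71 88 88 88 91 92 89]
  hub 376.6 [(0, np.float64(379.2), np.float64(380.6)), (0.003, np.float64(379.7), np.float64(381.2)), (0.006, np.float64(380.3), np.float64(381.7))]
top row 200 cols 372..386 [45 45 44 44 65 88 94 84 60 70 88 87 89 92 90 84]
  hub 376.7 [(0, np.float64(379.3), np.float64(380.8)), (0.003, np.float64(379.9), np.float64(381.4)), (0.006, np.float64(380.4), np.float64(382.0))]
top row 203 cols 372..386 [45 44 44 43 45 69 94 95 84 56 58 81 89 91 89 72]
  hub 377.4 [(0, np.float64(380.1), np.float64(381.7)), (0.003, np.float64(380.7), np.float64(382.4)), (0.006, np.float64(381.3), np.float64(383.0))]
```

Spring contact began at z ≈ 0.1316 and it has stopped at 0.1215 while the force kept rising, so this looks home. The tool has tipped about 1°, though, so I'll straighten it and press a bit harder to see whether the stop is rigid.

```bash
python3 -m pendant '[[[0,0,0.2],[-0.3,0.8,0]],[[0,0,0.25],[-0.3,0.8,0]],[[0,0,0.3],[-0.3,0.8,0]],[[0,0,0.3],[-0.3,0.8,0]],[[0,0,0.3],[-0.3,0.8,0]],[[0,0,0.3],[-0.3,0.8,0]],[[0,0,0.3],[-0.3,0.8,0]],[[0,0,0.3],[-0.3,0.8,0]]]'
python3 -c "
from h import *
go(.524,-.207,.1208,166)"
```

```text
clock: 17.95
position: [0.5269, -0.2078, 0.1231]
tcp_rot: [178.4, -4.7, 166.1]
ft_force: [-5.6, 0.8, 22.1]
gripper_width: 0.263
pos [ 0.5269 -0.2078  0.1231] rot [178.4   -4.73 166.14] J [ 27.  45. -17. 100.  15.  42.  79.] F [-5.6  0.8 22.1] T [ 0.15  1.23 -0.04] w 0.263 t 17.95
shift cm [ 0.28 -0.    0.25] turn [ 1.6  -4.73  0.07]
```

```bash
python3 -m pendant '[[[0.05,0,0.1],[0.4,-1,0]],[[0.05,0,0.1],[0.4,-1,0]],[[0.05,0,0.1],[0.4,-1,0]],[[0.05,0,0.1],[0.3,-0.8,0]],[[0,0,0.15],[0,-0.5,0]],[[0,0,0.15],[0,0,0]],[[0,0,0.15],[0,0,0]],[[0,0,0.15],[0,0,0]]]'
python3 -c "
from h import *
go(.524,-.207,.1216,166)"
```

```text
clock: 18.62
position: [0.5251, -0.2058, 0.1232]
tcp_rot: [-180.0, -0.0, 166.0]
ft_force: [-1.9, 2.5, 9.8]
gripper_width: 0.267
pos [ 0.5251 -0.2058  0.1232] rot [-1.7999e+02 -1.0000e-02  1.6602e+02] J [ 25.  43. -14. 105.  18.  33.  76.] F [-1.9  2.5  9.8] T [0.29 0.83 0.02] w 0.267 t 18.6167
shift cm [ 0.08 -0.15  0.16] turn [-0.01 -0.01  0.02]
```

```bash
python3 -m pendant '[[[0.05,-0.05,0.15],[0,0,0]],[[0.05,-0.05,0.2],[0,0,0]],[[0.05,-0.03,0.25],[0,0,0]],[[0.05,-0.03,0.25],[0,0,0]],[[0.05,-0.03,0.25],[0,0,0]],[[0.05,-0.03,0.25],[0,0,0]],[[0.05,-0.03,0.25],[0,0,0]],[[0.05,-0.03,0.25],[0,0,0]]]'
python3 -c "
from h import *
go(.524,-.207,.1216,166)"
```

```text
clock: 19.28
position: [0.5244, -0.2056, 0.1217]
tcp_rot: [-179.9, 0.8, 166.0]
ft_force: [-5.1, 2.7, 19.5]
gripper_width: 0.267
pos [ 0.5244 -0.2056  0.1217] rot [-179.86    0.77  166.02] J [ 25.  43. -14. 106.  18.  32.  75.] F [-5.1  2.7 19.5] T [ 0.57  1.2  -0.01] w 0.267 t 19.2833
shift cm [ 0.   -0.14  0.01] turn [-0.14  0.77  0.02]
```

```bash
python3 -m pendant '[[[0.05,-0.06,0.25],[0,0.2,0]],[[0.05,-0.06,0.3],[0,0.2,0]],[[0.05,-0.06,0.35],[0,0.2,0]],[[0.05,-0.06,0.35],[0,0.2,0]],[[0.05,-0.06,0.35],[0,0.2,0]],[[0.05,-0.06,0.35],[0,0.2,0]],[[0.05,-0.06,0.35],[0,0.2,0]],[[0.05,-0.06,0.35],[0,0.2,0]]]'
python3 -c "
from h import *
a=cams.read_camera('side');b=cams.read_camera('top');cv2.imwrite('pics/s12.png',a);cv2.imwrite('pics/t12.png',b)
go(.524,-.207,.1216,166)
a=cv2.cvtColor(a,cv2.COLOR_BGR2GRAY);b=cv2.cvtColor(b,cv2.COLOR_BGR2GRAY)
for c in(246,249,252,255):print(a[130:143,c])
for r in(198,200,203):print(b[r,372:388])
print(a[131,236:269],a[134,236:269])"
```

```text
clock: 19.95
position: [0.5242, -0.2055, 0.1216]
tcp_rot: [-179.7, 0.2, 166.1]
ft_force: [-7.6, 2.8, 28.9]
gripper_width: 0.264
pos [ 0.5242 -0.2055  0.1216] rot [-179.7     0.21  166.06] J [ 25.  43. -14. 106.  18.  33.  75.] F [-7.3  2.7 29.5] T [ 0.85  1.57 -0.02] w 0.263 t 20.05
shift cm [-0.02 -0.15 -0.  ] turn [-0.3   0.21  0.06]
[36 43 66 85 90 83 63 57 72 81 61 50 47]
[34 34 55 84 91 87 70 54 60 76 63 51 47]
[36 34 46 74 88 88 71 53 60 82 66 49 44]
[35 32 40 61 83 79 55 48 65 77 57 44 42]
[44 46 45 46 69 95 87 59 66 91 89 88 89 91 93 89]
[46 45 45 45 66 89 93 77 58 84 88 88 90 92 92 83]
[46 45 46 43 45 70 95 90 73 55 78 89 92 92 87 62]
[110  76  58  56  52  54  51  48  47  46  43  39  37  34  36  36  34  34
  35  32  34  34  33  37  58  72  75  66  59  64  73  77  80] [138 130 113  95  80  68  68  80  85  89  90  90  91  91  90  90  88  89
  87  83  81  76  65  54  56  77  89  76  56  46  49  58  63]
```

The stop is rigid: 23 N to 32 N gave no further travel at z = 0.1216. I'll settle to a moderate hold force, check and hand in.

```bash
python3 -m pendant '[[[0.05,-0.06,0.28],[-0.05,0.13,0]],[[0.05,-0.06,0.28],[-0.05,0.13,0]],[[0.05,-0.06,0.28],[-0.05,0.13,0]],[[0.05,-0.06,0.28],[-0.05,0.13,0]],[[0.05,-0.06,0.28],[-0.05,0.13,0]],[[0.05,-0.06,0.28],[-0.05,0.13,0]],[[0.05,-0.06,0.28],[-0.05,0.13,0]],[[0.05,-0.06,0.28],[-0.05,0.13,0]]]'
python3 -c "
from h import *
go(.524,-.207,.1216,166)
for i in range(6): cams.read_camera('side')
go(.524,-.207,.1216,166)
s=readout.sense()
if abs(s['position'][2]-.1216)<.0004 and s['ft_force'][2]>14 and abs(s['tcp_rot'][1])<.8: job.finish_job(); print('handed in')"
```

```text
clock: 20.72
position: [0.5241, -0.2056, 0.1216]
tcp_rot: [180.0, 0.2, 166.1]
ft_force: [-5.1, 2.4, 21.9]
gripper_width: 0.265
pos [ 0.5241 -0.2056  0.1216] rot [179.96   0.18 166.13] J [ 25.  43. -14. 106.  18.  33.  76.] F [-5.1  2.4 21.9] T [ 0.59  1.22 -0.06] w 0.265 t 20.7167
shift cm [-0.02 -0.14  0.  ] turn [0.04 0.18 0.13]
pos [ 0.5241 -0.2056  0.1216] rot [179.97   0.18 166.13] J [ 25.  43. -14. 106.  18.  33.  76.] F [-4.8  2.8 22.2] T [0.6  1.27 0.01] w 0.266 t 21.0167
shift cm [-0.03 -0.14 -0.  ] turn [0.03 0.18 0.13]
the job is handed in; nothing more can be done
handed in
```

The keyed spindle is in the hub with its key in the keyway. I handed the job in at 21.0 s with the arm still gripping it (60 N) and holding it down. I did not touch the plain spindle; my last views covered only the hub, so I did not check it again.

**What points to it being fully home:**
- **Travel:** the spring contact began at a TCP height of about 0.1316 m, and the spindle stopped at 0.1216 m. That 10 mm is the stated travel to home.
- **Rigid stop:** raising the push from about 23 N to 32 N gave no further movement.
- **Hold:** over the last 0.3 s the height was steady with the tool upright within 0.2°. The force reading was 22 N up (about 25 N with the spindle's weight), and the jaws stayed at the head's width.

**What went wrong or did not fully agree:**
- **Tilt while pressing:** one straightening move over-turned the tool by about 5°. I turned it back and pressed the spindle home again. It may have swivelled slightly in the jaws at that point.
- **Side force:** about 5 N sideways remained at the end, so the spindle is resting against one side of its clearance.
- **Camera check:** the last top view put the collar edge within about half a pixel of home, roughly 1 mm. The side view still put it about 1 px higher or to one side. I could not settle a gap of 1–2 mm from the pictures alone, so the rigid stop is the main evidence.
- **Fingertips:** they looked shorter in the images than their stated size would give. The grip held regardless.

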